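# Move the coated test disc off the hotplate to the free cooling bay

## Robot

A 6-joint arm with a two-finger parallel gripper is mounted at the origin on the work surface. World frame = base frame: x ahead of the robot, y to its left, z up, the work surface at z = 0. Lengths are in m, angles in degrees, forces in N, time in s.
With the tool pointing down it reaches from about 0.3 to 0.75 m from the base axis. Payload 8.5 kg.
Tool frame: the origin (TCP) lies midway between the tips of the shut fingers; the grasp point (between the pads) lies 19 mm behind it; z points along the fingers, y is the line along which they close (so a half turn about z gives the same grasp; the last joint's range is limited). The gripper opens to 85 mm and grips with 20 to 120 N. Pads are 22 mm wide; open, the fingers measure 114 mm over their backs; the gripper's body (76 mm by 85 mm) begins 54 mm behind the grasp point. The pads swing forward as they close: fully open they stand 13 mm farther back than shut.
Start: joints at [-82.81, 21.807, 74.336, -0, 83.858, -12.336], TCP at [0.184, -0.518, 0.231] pointing down, gripper open.
Joint ranges: [-178.18, 178.18], [-50.72, 133.34], [12.68, 142.11], [-81.47, 261.47], [9.98, 163.14], [-165.26, 165.26]. Speed limits (degrees/s): [136.94, 136.94, 180, 180, 180, 180].

## Interface

Orientations are given as a 3x3 rotation matrix whose columns are the frame's x, y, z axes.
In Python, from rig import env gives the robot as it stands. The module is installed in compiled form; this text tells all that it offers.
- The arm moves only by the tool jog_arm, never from a script. Its argument "targets" is a list of rows, each a list of 6 numbers: the shift along the tool's x, y, z in cm, then the turn, a rotation vector about the tool's x, y, z in degrees. A call has 1 to 8 rows; each row is the pose to reach, as a shift and turn from the pose commanded when the call began, along the tool's axes at that moment; what a row does not reach only later rows make up. A row lasts 1/12 s, in which the tool goes at most 41.7 mm and 7.16 degrees, less where a joint would pass 70% of its speed; a pose out of reach is approached as far as the arm can. A call with a gripper value outside its range is refused whole. "hand" is the opening, from 0 (shut) to 1 (fully open), set as the call begins (left out, the last holds). The fingers move at their own pace and stop on an object; "newtons" is the grip in N (left out, the last holds). Time passes only in rows, so rows that repeat a pose let the fingers close. It gives the time, the measured TCP pose, the force, the opening and the grip force at its end, in the units of the state.
- env.observe(): the state, without advancing time (a new reading comes with each control period).
- env.get_image(name): name is "side" or "top"; returns a dict with "frame" (480x640x3 uint8, red, green, blue), "depth" (480x640 float32, m along the optical axis (not along the pixel's ray), 0 where there is no reading), "fovy" (degrees; the focal length in pixels is half the picture's height over the tangent of half this angle, whatever the lens; pixels are square), "cx", "cy" (the principal point, pixels), "cam_to_world" (4x4, takes a point from camera to world coordinates). Camera axes: x right, y down, z forward; pixel columns grow to the right and rows downward; lengths in m; the calibration is good to about 2 mm. A picture is of the moment at which its call begins.
- env.close_job(): hands the job in; it is judged then, once.
Trained networks look in the newest picture that a camera, given by its name, has taken for a name from the list of things; names that differ only in an ending like _2 or _b are one class to them, and where a whole thing is asked for, a point or a joint stands for the part that bears it (a point fixed in the world has none). Each returns a list of dicts, best first, with "score" (0 to 1); they miss things now and then, are a little off and sometimes report something else, mostly with a low value. They report only what shows in the picture. A call takes as long as a camera call. They do not tell look-alikes from the thing itself.
- env.regions_of(camera, target): "pixels" (480x640 bool, what is visible of it) and "point" ([row, column] in pixels, amid what is visible of it).
The state is a dict: "time_s": time; "q": joint angles; "qvel": joint speeds; "joint_efforts": joint torques, N m; "position": TCP position; "tool_rot": TCP orientation; "ft_force": force on the tool from outside, world axes, zero at the start; "wrist_torque": the same for the moment, N m; "grip_width": finger opening in m; "gripper_force": force on a finger pad.
Only numpy, scipy, OpenCV 4.12 (cv2) and the standard library are available. Lean on these libraries where they do the work, as an engineer would, in place of code of your own. Each camera call takes 0.05 s, during which the arm holds its last target. There are 200 camera calls.

## Task

Get the spatula's blade under the coated test disc so that the disc lies flat on it, lift it off the hotplate and set it down flat in the middle of whichever bay of the cooling rack is free, without touching the disc with the gripper or forcing anything. The disc slides when pushed: feel for the stop pins behind it. Leave the disc that is already on the rack and the other lab ware where they are, then lay the spatula back on its rest as it was.

Things in the scene. Friction and masses are not known exactly. Their poses are not given: they have to be found in the camera images.
- hotplate: Fixed hotplate, left or right of the robot: blue housing 260 (x) x 170 (y) mm; flat white top 70 mm above the origin; screw feet set it 0 to 10 mm off the bench. Origin: centre of the housing's foot; +x to its back, knob in front. Two 8 mm pins, 14 mm tall, 68 mm apart in y, make a stop behind the disc, 5 to 95 mm away: where is not measured. A disc pushed back along y = 0 seats against both.
- disc: The disc to move: loose flat aluminium disc, grey coated top, diameter 100, 8 mm thick, 0.12 to 0.2 kg. Underside bevelled all round: flat 89 mm across at the bottom, widening to 100 mm at 5.5 mm height. Origin: centre of underside; z up. Starts on the hotplate's top, up to 12 mm off its middle line y = 0; slides on it when pushed, until the stop pins hold it.
- rack: Fixed steel wire rack, left or right of the robot: two bays side by side in y, each two bars along x, 8 mm thick, 120 mm long, 62 mm clear apart, tops 60 mm above the bench. Between the bars it is open in front and down to 10 mm above the bench, so a blade can sink in and be drawn out forwards (-x). Origin: centre, bench height; y left. A 3 mm drip sheet lies under one bay.
- bay_left (a point): Centre of the rack's left bay (rack y = +65 mm) at the height of the bar tops, 60 mm up.
- bay_right (a point): Centre of the rack's right bay (rack y = -65 mm) at the height of the bar tops, 60 mm up.
- parked_disc: A second disc, the same shape, already lying on one of the two bays (left or right, differs from run to run). It marks that bay as taken. Origin: centre of the underside.
- spatula: Loose spatula, 0.13 kg. Origin: centre of the blade's underside; x from handle to tip, z up. Steel blade 74 (x) x 46 (y) x 2 mm; an 8 mm neck rises from its rear to x = -74, z = 43 mm. Wooden handle parallel to the blade, x = -72 to -197 mm, 14 wide (y), 24 high, centre line at z = 45 mm. At the start the blade lies flat on the bench, the handle's tail in the rest.
- spatula_grip (a point): Point on the handle's centre line to grip it, spatula x = -94, y = 0, z = 45 mm.
- spatula_tip (a point): Middle of the blade's leading lower edge, spatula x = 37 mm, z = 0.
- rest: Fixed grey spatula rest, a block 26 (x) x 50 (y) x 33 mm with a 9 mm high cheek on either side of a 36 mm wide notch, open along x, in which the handle lies. Origin: centre of its underside. With the spatula in place, the blade's centre (spatula) lies at x = 177 mm, y = 0, z = 0 of the rest.
- beaker: Bystander: open glass beaker, 68 mm across, 85 mm high. Origin: centre of the underside.
- bottle: Bystander: amber bottle, 60 mm across, 130 mm high. Origin: centre of the underside.
- weight: Bystander: steel knobbed weight, 44 mm across, 66 mm high. Origin: centre of the underside.
Things that resemble listed ones, but are neither listed nor needed, are in the scene too. What is shaped like the disc but green is not meant.

How it is judged (in metres and radians):
On the way:
1. The disc is carried lying flat on the spatula's blade (within 0.1 rad), at least 20 mm clear above the hotplate's top (z of disc in the frame of hotplate above 0.09 m and angle between the z axis of disc and the z axis of spatula, either way round below 0.1 rad and contact force between disc and spatula above 0.4 N and contact force between disc and hotplate below 0.05 N), for 0.2 s.
At the end, for the whole second after the job is handed in: The disc rests flat (0.06 rad, height 4 mm) on the free bay's bars, within 25 mm of its centre, off the spatula; the parked disc is still in the other bay (25 mm); the spatula lies level on its rest, handle in the notch, within 25 mm of where it lay; all at rest (((horizontal distance between parked_disc and bay_right below 0.025 m and horizontal distance between disc and bay_left below 0.025 m) or (horizontal distance between parked_disc and bay_left below 0.025 m and horizontal distance between disc and bay_right below 0.025 m)) and z of disc in the frame of rack between 0.056 and 0.064 m and angle between each of disc, spatula's own z axis and vertical below 0.06 rad and linear speed of each of disc, spatula below 0.02 m/s and contact force between disc and spatula below 0.05 N and x of spatula in the frame of rest between 0.152 and 0.202 m and y of spatula_grip in the frame of rest between -0.025 and 0.025 m and height (world z) of spatula_grip between 0.038 and 0.051 m); the robot touches nothing.
It fails at once if The gripper or arm touches the disc to be moved (contact force between any of the fingers, the arm and disc above 0.3 N).
It fails at once if The disc falls below the rack's bars (height (world z) of disc below 0.045 m).
It fails at once if The spatula presses on the disc or the hotplate with more than 30 N (contact force between spatula and hotplate above 30 N or contact force between spatula and disc above 30 N).
It fails at once if The disc already on the rack is moved more than 15 mm (distance of parked_disc from where it was at the start of the episode above 0.015 m).
It fails at once if The beaker, bottle or weight is moved more than 30 mm (distance of any of beaker, bottle, weight from where it was at the start of the episode above 0.03 m).
It also fails if it takes over 62 s, if anything falls off the work surface, if the arm or the gripper's body presses on something with over 40 N, if the wrist force passes 120 N, or if a joint passes its speed limit or range.

## Working session

There is one attempt and no reset: what is moved stays moved. The work goes in short steps, Python scripts to look and compute and a tool call to move; the robot and the scene stay as the last step left them, time stands still between calls to the robot, and variables do not carry over. Pictures are saved under pics/ and viewed, at most 10 in all, crops included, and the job is handed in when it is done.

Besides the shell and the picture viewer there is one more tool, called after ">>>" as name([rows], argument=value, ...), one row to a line, values as JSON. jog_arm: Moves the arm, as the interface text tells. Its arguments: {"type":"object","properties":{"targets":{"type":"array","items":{"type":"array","items":{"type":"number"}}},"hand":{"type":"number"},"newtons":{"type":"number"}},"required":["targets"]}

```bash
mkdir -p pics
cat > h.py <<'E'
import numpy as np, cv2
from rig import env
def cam(n):
    d=env.get_image(n); d['f']=240/np.tan(np.radians(d['fovy'])/2); return d
def cloud(d):
    z=d['depth']; v,u=np.mgrid[:480,:640]
    p=np.stack([(u-d['cx'])/d['f']*z,(v-d['cy'])/d['f']*z,z],-1)
    T=np.array(d['cam_to_world']); return p@T[:3,:3].T+T[:3,3]
def proj(d,P):
    T=np.linalg.inv(np.array(d['cam_to_world'])); p=np.asarray(P)@T[:3,:3].T+T[:3,3]
    return np.stack([p[...,0]/p[...,2]*d['f']+d['cx'],p[...,1]/p[...,2]*d['f']+d['cy']],-1)
E
python3 - <<'E'
from h import *
s=env.observe(); print(s['time_s'],s['position'],np.round(s['tool_rot'],3).tolist())
for n in ['side','top']:
    d=cam(n); cv2.imwrite(f'pics/{n}0.png',d['frame'][...,::-1]); W=cloud(d)
    print(n,d['fovy'],np.round(d['cam_to_world'],3).tolist())
    for t in ['hotplate','disc','rack','parked_disc','spatula','rest','beaker','bottle','weight']:
        for r in env.regions_of(n,t)[:4]:
            m=r['pixels']&(d['depth']>0); p=W[m]
            print(n,t,round(r['score'],2),np.round(r['point']),m.sum(),np.round(np.median(p,0),3) if len(p) else '',np.round(np.percentile(p,[2,98],axis=0),3).tolist() if len(p) else '')
E
```

```text
0.0 [ 0.18377892 -0.51808448  0.23071339] [[0.942, 0.334, -0.0], [0.334, -0.942, 0.001], [0.0, -0.001, -1.0]]
side 42.08341490843439 [[-0.872, -0.335, 0.357, 0.003], [-0.489, 0.598, -0.635, 1.085], [-0.001, -0.728, -0.685, 1.245], [0.0, 0.0, 0.0, 1.0]]
side hotplate 0.96 [308. 272.] 5485 [0.612 0.261 0.074] [[0.497, 0.153, 0.023], [0.757, 0.329, 0.08]]
side disc 0.95 [355. 345.] 1088 [0.401 0.292 0.009] [[0.357, 0.247, 0.003], [0.446, 0.333, 0.014]]
side disc 0.91 [305. 370.] 891 [0.408 0.118 0.009] [[0.365, 0.075, 0.003], [0.454, 0.162, 0.015]]
side disc 0.79 [293. 278.] 986 [0.603 0.247 0.084] [[0.559, 0.2, 0.078], [0.65, 0.291, 0.089]]
side disc 0.59 [352. 215.] 1116 [0.671 0.425 0.009] [[0.628, 0.379, 0.003], [0.717, 0.468, 0.015]]
side rack 0.69 [204. 374.] 842 [ 0.571 -0.251  0.02 ] [[0.541, -0.392, -0.002], [0.678, -0.117, 0.065]]
side rack 0.65 [176. 431.] 255 [ 0.467 -0.442  0.038] [[0.45, -0.465, 0.003], [0.489, -0.428, 0.068]]
side parked_disc 0.91 [202. 350.] 600 [ 0.609 -0.157  0.07 ] [[0.567, -0.206, 0.063], [0.654, -0.112, 0.076]]
side parked_disc 0.55 [372. 285.] 1089
[... 1430 characters left out ...]
 0.73 [231. 385.] 1543 [ 0.611 -0.157  0.069] [[0.567, -0.202, 0.064], [0.656, -0.112, 0.073]]
top spatula 0.55 [257. 317.] 1025 [0.556 0.002 0.004] [[0.389, -0.026, -0.003], [0.614, 0.018, 0.06]]
top rest 0.69 [326. 309.] 155 [0.402 0.017 0.035] [[0.39, -0.014, 0.029], [0.413, 0.033, 0.045]]
top beaker 0.55 [167. 326.] 756 [ 0.771 -0.031  0.037] [[0.728, -0.058, 0.001], [0.79, -0.001, 0.087]]
top bottle 0.57 [295. 126.] 943 [0.474 0.41  0.088] [[0.446, 0.393, -0.0], [0.503, 0.467, 0.132]]
top weight 0.66 [289. 510.] 365 [ 0.472 -0.441  0.043] [[0.453, -0.46, 0.007], [0.49, -0.43, 0.069]]
top weight 0.21 [239. 429.] 1288 [ 0.583 -0.25   0.013] [[0.544, -0.33, -0.001], [0.672, -0.117, 0.063]]
```

View pics/top0.png

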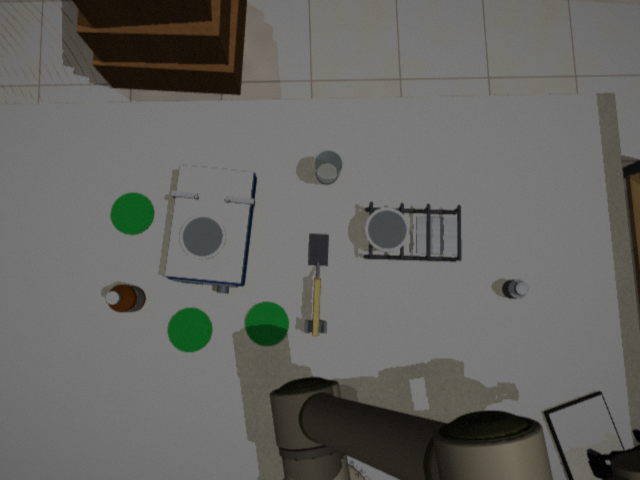

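View pics/side0.png

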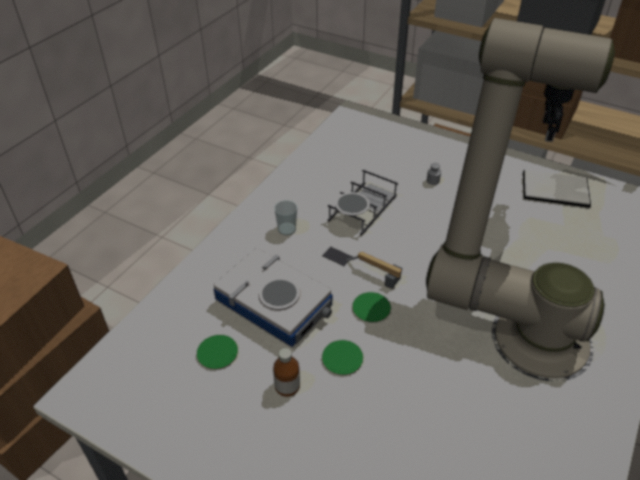

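Top view: the wanted grey disc is on the hotplate at px (201,239). Look-alikes are the green discs at (132,213), (189,329) and (267,323), and the parked disc at (385,229) in the rack's left bay. That leaves the right bay free, at about (444,232). The spatula blade is at (318,248) and its handle runs to the rest at (316,327). I'll check the choice in a close crop and measure poses.

Run:
```python
from h import *
a=cam('top'); b=cam('side')
A=cv2.resize(a['frame'][150:300,150:340],None,fx=3,fy=3,interpolation=cv2.INTER_CUBIC)
np.savez('t.npz',**{k:a[k] for k in ['frame','depth','cx','cy','f','cam_to_world']}); np.savez('s.npz',**{k:b[k] for k in ['frame','depth','cx','cy','f','cam_to_world']})
cv2.imwrite('pics/crop1.png',cv2.convertScaleAbs(A[...,::-1],alpha=1.2))
for n,d in [('top',a),('side',b)]:
    W=cloud(d); ok=d['depth']>0
    def sel(x0,x1,y0,y1,z0,z1): return W[ok&(W[...,0]>x0)&(W[...,0]<x1)&(W[...,1]>y0)&(W[...,1]<y1)&(W[...,2]>z0)&(W[...,2]<z1)]
    print(n,'bench z',np.median(sel(.3,.5,-.3,-.1,-.02,.02)[:,2]), 'bench left',np.median(sel(.5,.6,.5,.6,-.02,.02)[:,2]))
    top=sel(.47,.79,.12,.36,.066,.0795); print('plate',cv2.minAreaRect(top[:,:2].astype(np.float32)),np.median(top[:,2]),len(top))
    hi=sel(.66,.80,.12,.36,.083,.12); print('pins',len(hi),np.round(hi[:40],3).tolist())
    for nm,r in [('disc',sel(.53,.66,.17,.32,.0815,.095)),('parked',sel(.54,.68,-.22,-.105,.0655,.08))]:
        print(nm,len(r),np.round(r.mean(0),4),cv2.minEnclosingCircle(r[:,:2].astype(np.float32)))
    bars=sel(.5,.72,-.36,-.08,.052,.066); print('bars',len(bars),cv2.minAreaRect(bars[:,:2].astype(np.float32)))
    hd=sel(.36,.5,-.06,.06,.048,.07); print('handle',len(hd),cv2.minAreaRect(hd[:,:2].astype(np.float32)),np.median(hd[:,2]))
```

```text
top bench z 1.0360278153154212e-06 bench left 0.00041143732189219406
plate ((0.6353482007980347, 0.23501603305339813), (0.18220531940460205, 0.2507479190826416), 82.94939422607422) 0.07486223452952023 6659
pins 48 [[0.705, 0.302, 0.083], [0.705, 0.3, 0.083], [0.705, 0.295, 0.083], [0.702, 0.31, 0.086], [0.702, 0.308, 0.084], [0.702, 0.304, 0.084], [0.702, 0.265, 0.084], [0.7, 0.304, 0.085], [0.699, 0.278, 0.084], [0.696, 0.3, 0.083], [0.694, 0.264, 0.086], [0.693, 0.261, 0.089], [0.694, 0.26, 0.087], [0.693, 0.295, 0.084], [0.693, 0.278, 0.084], [0.693, 0.275, 0.084], [0.691, 0.266, 0.09], [0.692, 0.264, 0.087], [0.692, 0.262, 0.087], [0.691, 0.259, 0.088], [0.691, 0.184, 0.083], [0.691, 0.273, 0.083], [0.689, 0.264, 0.088], [0.69, 0.262, 0.087], [0.69, 0.26, 0.086], [0.689, 0.192, 0.084], [0.688, 0.155, 0.085], [0.688, 0.262, 0.084], [0.685, 0.196, 0.09], [0.686, 0.194, 0.088], [0.685, 0.192, 0.089], [0.686, 0.179, 0.084], [0.686, 0.177, 0.085], [0.685, 0.175, 0.086], [0.686, 0.157, 0.083], [0.684, 0.199, 0.087], [0.683, 0.196, 0.087], [0.682, 0.193, 0.092], [0.683, 0.192, 0.089], [
[... 1361 characters left out ...]
8, 0.191, 0.083], [0.692, 0.258, 0.091], [0.69, 0.257, 0.091], [0.693, 0.261, 0.09], [0.69, 0.261, 0.092], [0.686, 0.262, 0.095], [0.694, 0.261, 0.086], [0.688, 0.264, 0.091], [0.687, 0.261, 0.089], [0.693, 0.263, 0.085], [0.689, 0.263, 0.087]]
disc 821 [0.6028 0.2482 0.0847] ((0.5951128005981445, 0.24159100651741028), 0.0804557353258133)
parked 582 [ 0.6097 -0.1581  0.0701] ((0.603369414806366, -0.15230673551559448), 0.06219607964158058)
bars 373 ((0.6063989400863647, -0.22325456142425537), (0.21788984537124634, 0.12862664461135864), 87.28666687011719)
handle 254 ((0.4395288825035095, 0.0039496589452028275), (0.022703593596816063, 0.11981385946273804), 85.71206665039062) 0.05620344372286079
```

View pics/crop1.png

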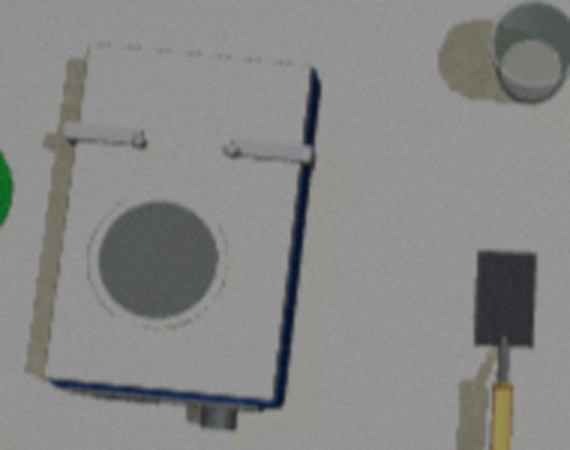

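```bash
cat > m.py <<'E'
from h import *
from scipy.optimize import minimize
R=lambda a:np.array([[np.cos(a),-np.sin(a)],[np.sin(a),np.cos(a)]])
D={n:dict(np.load(n+'.npz')) for n in 'ts'}
def boxfit(P,hx,hy,g):
    # pose of a rectangle outline best enclosing points (trimmed)
    def c(p):
        q=(P-p[:2])@R(p[2]); e=np.maximum(np.abs(q)-[hx,hy],0).sum(1)
        return np.minimum(e,.01).mean()+1e-9
    def c2(p):
        q=(P-p[:2])@R(p[2]); s=0
        for k,h in ((0,hx),(1,hy)):
            lo,hi=np.percentile(q[:,k],[1,99]); s+=(hi-h)**2+(lo+h)**2
        return s
    r=minimize(c2,g,method='Nelder-Mead',options=dict(initial_simplex=np.array(g)+np.vstack([np.zeros(3),np.diag([.01,.01,.05])]))); return r.x,r.fun**.5
E
python3 - <<'E'
from m import *
for n,d in D.items():
    W=cloud(d); ok=d['depth']>0; g=d['frame'].astype(int)
    def msk(x0,x1,y0,y1,z0,z1): return ok&(W[...,0]>x0)&(W[...,0]<x1)&(W[...,1]>y0)&(W[...,1]<y1)&(W[...,2]>z0)&(W[...,2]<z1)
    P=W[msk(.47,.79,.12,.36,.066,.0795)][:,:2]; print(n,'plate',boxfit(P,.13,.085,[.635,.234,-.12]))
    P=W[msk(.5,.72,-.36,-.08,.052,.064)&(g.sum(-1)<200)]; print(n,'bars',len(P),boxfit(P[:,:2],.06,.104,[.608,-.22,-.06]))
    x,_=boxfit(P[:,:2],.06,.104,[.608,-.22,-.06]); q=(P[:,:2]-x[:2])@R(x[2]); print('  hist y',np.histogram(q[:,1],np.arange(-.114,.115,.006)), 'z',np.median(P[:,2]))
    P=W[msk(.52,.66,-.05,.06,-.01,.02)&(g.sum(-1)<230)]; print(n,'blade',len(P),boxfit(P[:,:2],.037,.023,[.59,.0,-.06]),np.percentile(P,[5,50,95],axis=0).round(4).tolist())
    P=W[msk(.36,.53,-.04,.05,.045,.065)&(g[...,0]-g[...,2]>40)]; print(n,'handle',len(P),boxfit(P[:,:2],.0625,.007,[.44,.005,-.06]),np.percentile(P,[2,50,98],axis=0).round(4).tolist())
    P=W[msk(.53,.66,.17,.32,.08,.092)&(g.sum(-1)<330)]; print(n,'disc',len(P),P.mean(0).round(4),2*np.sqrt(np.linalg.eigvalsh(np.cov(P[:,:2].T))))
    P=W[msk(.53,.68,-.22,-.10,.064,.076)&(abs(g[...,0]-g[...,1])<25)]; print(n,'parked',len(P),P.mean(0).round(4))
    for m in ([.67,.70,.186,.202,.083,.097],[.675,.705,.254,.27,.083,.097]):
        P=W[msk(*m)]; print(n,'pin',len(P),P.mean(0).round(4))
E
```

```text
t plate (array([ 0.63474412,  0.23423439, -0.03140337]), np.float64(0.008391584505981662))
t bars 487 (array([ 0.60722434, -0.22128972, -0.06188561]), np.float64(0.00204589345284321))
  hist y (array([  0,  38, 141,   4,   0,   0,   0,   0,   0,   0,   0,   0,   0,
        76,  86,   0,   0,   0,   0,   0,   0,   0,   0,  33,  33,   0,
         0,   0,   0,   0,   0,   0,   0,   0,   0,  61,  15,   0]), array([-1.14000000e-01, -1.08000000e-01, -1.02000000e-01, -9.60000000e-02,
       -9.00000000e-02, -8.40000000e-02, -7.80000000e-02, -7.20000000e-02,
       -6.60000000e-02, -6.00000000e-02, -5.40000000e-02, -4.80000000e-02,
       -4.20000000e-02, -3.60000000e-02, -3.00000000e-02, -2.40000000e-02,
       -1.80000000e-02, -1.20000000e-02, -6.00000000e-03,  9.71445147e-17,
        6.00000000e-03,  1.20000000e-02,  1.80000000e-02,  2.40000000e-02,
        3.00000000e-02,  3.60000000e-02,  4.20000000e-02,  4.80000000e-02,
        5.40000000e-02,  6.00000000e-02,  6.60000000e-02,  7.20000000e-02,
        7.80000000e-02,  8.40000000e-02,  9.00000000e-02,  9.60000000e-02,
        1.02000000
[... 1520 characters left out ...]
000000e-02,  7.20000000e-02,
        7.80000000e-02,  8.40000000e-02,  9.00000000e-02,  9.60000000e-02,
        1.02000000e-01,  1.08000000e-01,  1.14000000e-01])) z 0.057739184753613504
s blade 260 (array([ 0.57261753, -0.00400313, -0.08624724]), np.float64(0.0017128464882541548)) [[0.5425, -0.0248, -0.0025], [0.5746, -0.0039, 0.0027], [0.6057, 0.0136, 0.0092]]
s handle 167 (array([ 0.4406117 ,  0.00509821, -0.06006557]), np.float64(0.005574595547569751)) [[0.3833, -0.0035, 0.0506], [0.439, 0.0063, 0.0565], [0.4976, 0.0143, 0.0621]]
s disc 649 [0.6017 0.2481 0.0844] [0.0417401  0.04313789]
s parked 613 [ 0.6093 -0.1578  0.0697]
s pin 10 [0.6827 0.1922 0.0869]
s pin 12 [0.6907 0.2618 0.0888]
```

>>> jog_arm([
  [1.5, -1.3, 0, 0, 0, 1],
  [4.5, -3.9, 0, 0, 0, 4],
  [7.5, -6.5, 0, 0, 0, 7],
  [10.6, -9.1, 0, 0, 0, 10],
  [13.6, -11.7, 0, 0, 0, 13],
  [16.7, -14.3, 0, 0, 0, 16],
  [19.7, -16.9, 0, 0, 0, 20],
  [22.8, -19.5, 0, 0, 0, 23.4],
], hand=0.6, newtons=80)

```text
time_s: 1.77
position: [0.334, -0.2566, 0.2315]
tool_rot: [[0.997, -0.071, 0.0], [-0.071, -0.997, -0.0], [0.0, 0.0, -1.0]]
ft_force: [0.4, -0.9, 0.4]
grip_width: 0.0514
gripper_force: 0.0
```

```bash
cat >> h.py <<'E'
def to(x,y,z,yaw):
    s=env.observe(); r=np.array(s['tool_rot']); d=r.T@(np.array([x,y,z])-s['position'])*100
    w=np.degrees(np.arctan2(r[1,0],r[0,0]))
    print('t',round(s['time_s'],2),'pos',np.round(s['position'],4),'yaw',round(w,2),'zax',np.round(r[:,2],3),'F',np.round(s['ft_force'],2),'gw',round(s['grip_width'],4),'gf',round(float(np.max(s['gripper_force'])),1))
    print('shift cm',np.round(d,2),'turn',round(w-yaw,2))
E
python3 -c "
from h import *
to(.484,.0024,.12,-3.9)"
```

```text
t 1.77 pos [ 0.334  -0.2566  0.2315] yaw -4.1 zax [ 0. -0. -1.] F [ 0.37 -0.94  0.44] gw 0.0514 gf 0.0
shift cm [ 13.11 -26.91  11.15] turn -0.2
```

>>> jog_arm([
  [1.0, -2.2, 0.5, 0, 0, 0],
  [2.9, -5.9, 1.5, 0, 0, 0],
  [4.7, -9.7, 2.5, 0, 0, 0],
  [6.5, -13.4, 4, 0, 0, 0],
  [8.4, -17.2, 5, 0, 0, 0],
  [10.2, -20.9, 6.5, 0, 0, -0.1],
  [12.0, -24.6, 8, 0, 0, -0.2],
  [13.1, -26.9, 9, 0, 0, -0.2],
])

```text
time_s: 2.43
position: [0.4832, 0.0034, 0.1408]
tool_rot: [[0.998, -0.063, 0.001], [-0.063, -0.998, -0.0], [0.001, 0.0, -1.0]]
ft_force: [0.4, -0.4, -0.6]
grip_width: 0.0513
gripper_force: 0.0
```

```bash
python3 -c "
from h import *
to(.484,.0024,.026,-3.9)
d=cam('side'); cv2.imwrite('pics/g.png',cv2.resize(d['frame'][150:300,290:440],None,fx=4,fy=4)[...,::-1])
"
```

```text
t 2.43 pos [0.4832 0.0034 0.1408] yaw -3.63 zax [ 0.001 -0.    -1.   ] F [ 0.38 -0.4  -0.57] gw 0.0513 gf 0.0
shift cm [ 0.08  0.09 11.48] turn 0.27
```

View pics/g.png

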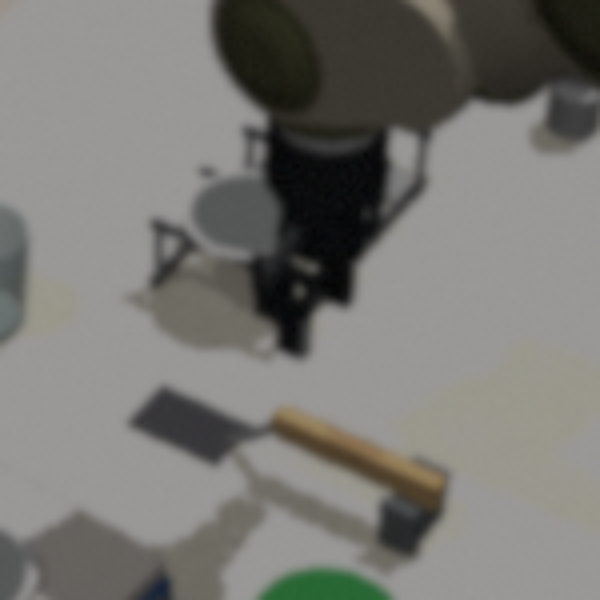

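The crop shows the open fingers hanging above the front of the wooden handle (280,415)–(440,500), with the blade at (190,425) and the rest at (405,515). I'll descend and grip.

>>> jog_arm([
  [0.1, 0.1, 1.5, 0, 0, 0.3],
  [0.1, 0.1, 4.5, 0, 0, 0.3],
  [0.1, 0.1, 7.5, 0, 0, 0.3],
  [0.1, 0.1, 10, 0, 0, 0.3],
  [0.1, 0.1, 11.3, 0, 0, 0.3],
  [0.1, 0.1, 11.5, 0, 0, 0.3],
  [0.1, 0.1, 11.5, 0, 0, 0.3],
])

```text
time_s: 3.07
position: [0.4833, 0.0001, 0.0261]
tool_rot: [[0.998, -0.069, -0.001], [-0.069, -0.998, 0.0], [-0.001, -0.0, -1.0]]
ft_force: [0.5, 0.4, 0.2]
grip_width: 0.0512
gripper_force: 0.0
```

>>> jog_arm([
  [0, 0, 0, 0, 0, 0],
  [0, 0, 0, 0, 0, 0],
  [0, 0, 0, 0, 0, 0],
  [0, 0, 0, 0, 0, 0],
  [0, 0, 0, 0, 0, 0],
  [0, 0, 0, 0, 0, 0],
  [0, 0, 0, 0, 0, 0],
  [0, 0, 0, 0, 0, 0],
], hand=0, newtons=80)

```text
time_s: 3.73
position: [0.4839, -0.0, 0.0275]
tool_rot: [[0.998, -0.069, 0.002], [-0.069, -0.998, -0.001], [0.002, 0.0, -1.0]]
ft_force: [-0.3, -0.1, 5.7]
grip_width: 0.013
gripper_force: 78.8
```

```bash
python3 -c "
from h import *
to(.484,.0024,.026,-3.9)"
```

```text
t 3.73 pos [ 0.4839 -0.      0.0275] yaw -3.98 zax [ 0.002 -0.001 -1.   ] F [-0.33 -0.12  5.69] gw 0.013 gf 78.8
shift cm [-0.01 -0.24  0.15] turn -0.08
```

>>> jog_arm([
  [0, 0, -0.5, 0, 0, 0],
  [0, 0, -2, 0, 0, 0],
  [0, 0, -5, 0, 0, 0],
  [0, 0, -8, 0, 0, 0],
  [0, 0, -10.5, 0, 0, 0],
  [0, 0, -12, 0, 0, 0],
  [0, 0, -12.5, 0, 0, 0],
  [0, 0, -12.5, 0, 0, 0],
])

```text
time_s: 4.4
position: [0.4836, 0.0001, 0.1525]
tool_rot: [[0.998, -0.069, 0.002], [-0.069, -0.998, -0.001], [0.003, 0.0, -1.0]]
ft_force: [-0.6, 0.2, -1.4]
grip_width: 0.0127
gripper_force: 77.9
```

Run:
```python
from m import *
to(.484,0,.1525,-4)
for n in ['top','side']:
    d=cam(n); W=cloud(d); ok=d['depth']>0; g=d['frame'].astype(int)
    def msk(x0,x1,y0,y1,z0,z1): return ok&(W[...,0]>x0)&(W[...,0]<x1)&(W[...,1]>y0)&(W[...,1]<y1)&(W[...,2]>z0)&(W[...,2]<z1)
    P=W[msk(.52,.66,-.05,.06,.08,.16)]
    if len(P)<20: print(n,len(P)); continue
    q=(P[:,:2]-[.484,0])@R(np.radians(-4)); A=np.c_[q,np.ones(len(q))]
    b=q[:,0]>.055; c=np.linalg.lstsq(A[b],P[b,2],rcond=None)[0]
    print(n,len(P),'extent',np.percentile(q[b],[1,50,99],axis=0).round(4).tolist(),'z at blade centre',A[b].mean(0)[0],np.median(P[b,2]),'slopes deg',np.degrees(c[:2]).round(2))
    M=q[b]; print('axis',np.degrees(np.polyfit(M[:,0],M[:,1],1)[0]))
```

```text
t 4.4 pos [4.836e-01 1.000e-04 1.525e-01] yaw -3.97 zax [ 0.002 -0.001 -1.   ] F [-0.6   0.25 -1.37] gw 0.0127 gf 77.9
shift cm [ 0.04  0.   -0.  ] turn 0.03
top 593 extent [[0.0721, -0.0229], [0.1017, -0.001], [0.1301, 0.0221]] z at blade centre 0.10183240156086161 0.12704332382471217 slopes deg [ 0.17 -0.19]
axis 3.7493955258063836
side 345 extent [[0.056, -0.0251], [0.0923, -0.0017], [0.1284, 0.0212]] z at blade centre 0.0922970062136946 0.1271508145279292 slopes deg [-0.75 -1.01]
axis -1.7234058535851198
```

>>> jog_arm([
  [-0.4, -1.5, 0, 0, 0, 0.5],
  [-1.3, -4.5, 0, 0, 0, 2],
  [-2.2, -8, 0, 0, 0, 4],
  [-3.2, -11.5, 0, 0, 0, 6],
  [-4.2, -15, 0, 0, 0, 8],
  [-5.2, -18.5, 0, 0, 0, 10],
  [-6.2, -22, 0, 0, 0, 12],
  [-7, -25, 0, 0, 0, 14],
])

```text
time_s: 5.17
position: [0.4293, 0.2563, 0.1499]
tool_rot: [[0.951, -0.31, -0.003], [-0.31, -0.951, -0.001], [-0.003, 0.002, -1.0]]
ft_force: [0.1, 0.1, -2.5]
grip_width: 0.0128
gripper_force: 78.0
```

>>> jog_arm([
  [-0.2, -2, 0, 0, 0, 1],
  [-0.3, -4, 0, 0, 0, 2],
  [-0.2, -5.2, 0, 0, 0, 2],
  [-0.2, -5.5, 0, 0, 0, 2],
  [-0.2, -5.5, 0, 0, 0, 2],
])

```text
time_s: 5.58
position: [0.4455, 0.3074, 0.1499]
tool_rot: [[0.94, -0.341, -0.002], [-0.341, -0.94, -0.001], [-0.002, 0.002, -1.0]]
ft_force: [-0.2, -0.2, -2.0]
grip_width: 0.0127
gripper_force: 78.0
```

Run:
```python
from h import *
to(.4183,.3155,.108,-20)
d=cam('top'); W=cloud(d)
g=d['frame'].astype(int); m=(d['depth']>0)&(W[...,0]>.53)&(W[...,0]<.66)&(W[...,1]>.17)&(W[...,1]<.32)&(W[...,2]>.08)&(W[...,2]<.092)&(g.sum(-1)<330)
print(W[m].mean(0))
```

```text
t 5.58 pos [0.4455 0.3074 0.1499] yaw -19.92 zax [-0.002 -0.001 -1.   ] F [-0.24 -0.24 -2.03] gw 0.0127 gf 78.0
shift cm [-2.82  0.16  4.2 ] turn 0.08
[0.60420888 0.24848033 0.08371714]
```

>>> jog_arm([
  [-1, 0.1, 0, 0, 0, 0],
  [-2.4, 0.1, 0.3, 0, 0, 0],
  [-2.8, 0.1, 1.5, 0, -1, 0],
  [-2.8, 0.1, 2.7, 0, -2, 0],
  [-2.8, 0.1, 3.5, 0, -2, 0],
  [-2.8, 0.1, 3.9, 0, -2, 0],
  [-2.8, 0.1, 3.9, 0, -2, 0],
])

```text
time_s: 6.22
position: [0.4192, 0.3154, 0.1109]
tool_rot: [[0.939, -0.342, -0.035], [-0.342, -0.94, 0.011], [-0.037, 0.002, -0.999]]
ft_force: [0.5, -0.5, -0.9]
grip_width: 0.0128
gripper_force: 78.0
```

>>> jog_arm([
  [0, 0, 0.05, 0, 0, 0],
  [0, 0, 0.1, 0, 0, 0],
  [0, 0, 0.15, 0, 0, 0],
  [0, 0, 0.2, 0, 0, 0],
])

```text
time_s: 6.55
position: [0.4194, 0.316, 0.1106]
tool_rot: [[0.939, -0.342, -0.032], [-0.341, -0.94, 0.012], [-0.034, -0.001, -0.999]]
ft_force: [-0.9, -0.8, -2.2]
grip_width: 0.0127
gripper_force: 78.0
```

>>> jog_arm([
  [0, 0, 0.05, 0, 0, 0],
  [0, 0, 0.1, 0, 0, 0],
  [0, 0, 0.1, 0, 0, 0],
])

```text
time_s: 6.8
position: [0.4191, 0.316, 0.1093]
tool_rot: [[0.939, -0.342, -0.033], [-0.341, -0.94, 0.012], [-0.035, 0.0, -0.999]]
ft_force: [-0.4, 0.1, -1.2]
grip_width: 0.0125
gripper_force: 78.0
```

>>> jog_arm([
  [0, 0, 0.05, 0, 0, 0],
  [0, 0, 0.1, 0, 0, 0],
  [0, 0, 0.1, 0, 0, 0],
])

```text
time_s: 7.05
position: [0.4191, 0.316, 0.1082]
tool_rot: [[0.939, -0.342, -0.033], [-0.341, -0.94, 0.012], [-0.035, 0.0, -0.999]]
ft_force: [-0.0, -0.4, -1.8]
grip_width: 0.0126
gripper_force: 78.0
```

>>> jog_arm([
  [0, 0, 0.05, 0, 0, 0],
  [0, 0, 0.1, 0, 0, 0],
  [0, 0, 0.1, 0, 0, 0],
])

```text
time_s: 7.3
position: [0.419, 0.3159, 0.1072]
tool_rot: [[0.939, -0.342, -0.033], [-0.341, -0.94, 0.012], [-0.035, 0.0, -0.999]]
ft_force: [-0.4, 0.4, -1.2]
grip_width: 0.013
gripper_force: 78.0
```

>>> jog_arm([
  [0, 0, 0.05, 0, 0, 0],
  [0, 0, 0.05, 0, 0, 0],
])

```text
time_s: 7.47
position: [0.4191, 0.316, 0.1068]
tool_rot: [[0.939, -0.342, -0.033], [-0.341, -0.94, 0.012], [-0.035, -0.0, -0.999]]
ft_force: [0.4, -0.1, -1.1]
grip_width: 0.0129
gripper_force: 78.0
```

>>> jog_arm([
  [0, 0, 0.05, 0, 0, 0],
  [0, 0, 0.05, 0, 0, 0],
])

```text
time_s: 7.63
position: [0.4191, 0.3161, 0.1064]
tool_rot: [[0.939, -0.342, -0.033], [-0.341, -0.94, 0.012], [-0.035, -0.0, -0.999]]
ft_force: [-0.5, 1.1, -0.0]
grip_width: 0.0127
gripper_force: 78.2
```

>>> jog_arm([
  [0, 0, 0.05, 0, 0, 0],
  [0, 0, 0.05, 0, 0, 0],
])

```text
time_s: 7.8
position: [0.4191, 0.3161, 0.106]
tool_rot: [[0.939, -0.341, -0.032], [-0.341, -0.94, 0.012], [-0.035, -0.0, -0.999]]
ft_force: [-1.1, 0.2, 2.0]
grip_width: 0.0127
gripper_force: 78.5
```

>>> jog_arm([
  [0.4, 0, -0.014, 0, 0, 0],
  [0.8, 0, -0.027, 0, 0, 0],
  [1.2, 0, -0.041, 0, 0, 0],
  [1.6, 0, -0.054, 0, 0, 0],
  [1.9, 0, -0.065, 0, 0, 0],
  [2.2, 0, -0.075, 0, 0, 0],
  [2.5, 0, -0.085, 0, 0, 0],
  [2.8, 0, -0.095, 0, 0, 0],
])

```text
time_s: 8.47
position: [0.4455, 0.3064, 0.1059]
tool_rot: [[0.939, -0.342, -0.033], [-0.341, -0.94, 0.012], [-0.035, 0.0, -0.999]]
ft_force: [-4.6, 1.0, 4.1]
grip_width: 0.0126
gripper_force: 78.7
```

```bash
cat >> h.py <<'E'
def look(n='top'):
    d=cam(n); W=cloud(d); g=d['frame'].astype(int)
    m=(d['depth']>0)&(W[...,0]>.53)&(W[...,0]<.71)&(W[...,1]>.16)&(W[...,1]<.32)&(W[...,2]>.08)&(W[...,2]<.1)&(g.sum(-1)<330)&(g.max(-1)-g.min(-1)<25)
    P=W[m]; c=P.mean(0); A=np.c_[P[:,:2]-c[:2],np.ones(len(P))]; k=np.linalg.lstsq(A,P[:,2],rcond=None)[0]
    x0,x1=np.percentile(P,[1,99],axis=0)
    print('disc',c.round(4),'mid',((x0+x1)/2).round(4),'slope deg',np.degrees(k[:2]).round(2),len(P)); return d
E
python3 -c "
from h import *
to(.5464,.2688,.106,-20); look()"
```

```text
t 8.47 pos [0.4455 0.3064 0.1059] yaw -19.97 zax [-0.033  0.012 -0.999] F [-4.65  0.98  4.09] gw 0.0126 gf 78.7
shift cm [10.76  0.09 -0.39] turn 0.03
disc [0.6099 0.2474 0.0837] mid [0.6141 0.2435 0.0846] slope deg [ 0.71 -0.15] 1285
```

>>> jog_arm([
  [0.4, 0, -0.014, 0, 0, 0],
  [0.8, 0, -0.03, 0, 0, 0],
  [1.2, 0, -0.045, 0, 0, 0],
  [1.6, 0, -0.06, 0, 0, 0],
  [1.9, 0, -0.075, 0, 0, 0],
  [2.2, 0, -0.085, 0, 0, 0],
  [2.5, 0, -0.095, 0, 0, 0],
  [2.8, 0, -0.105, 0, 0, 0],
])

```text
time_s: 9.18
position: [0.472, 0.2967, 0.1059]
tool_rot: [[0.939, -0.342, -0.033], [-0.341, -0.94, 0.012], [-0.035, 0.0, -0.999]]
ft_force: [-3.7, 1.3, 2.5]
grip_width: 0.0129
gripper_force: 78.7
```

```bash
python3 -c "
from h import *
to(.5464,.2688,.106,-20); look()"
```

```text
t 9.18 pos [0.472  0.2967 0.1059] yaw -19.97 zax [-0.033  0.012 -0.999] F [-3.71  1.26  2.5 ] gw 0.0129 gf 78.7
shift cm [ 7.94  0.08 -0.29] turn 0.03
disc [0.6324 0.2401 0.0835] mid [0.6149 0.2417 0.0847] slope deg [ 0.77 -0.33] 1321
```

>>> jog_arm([
  [0.2, 0, -0.007, 0, 0, 0],
  [0.4, 0, -0.014, 0, 0, 0],
  [0.6, 0, -0.02, 0, 0, 0],
  [0.8, 0, -0.027, 0, 0, 0],
  [1.0, 0, -0.034, 0, 0, 0],
  [1.2, 0, -0.041, 0, 0, 0],
])

```text
time_s: 9.73
position: [0.483, 0.2927, 0.1059]
tool_rot: [[0.939, -0.342, -0.033], [-0.341, -0.94, 0.012], [-0.035, 0.0, -0.999]]
ft_force: [-3.8, 0.8, 3.0]
grip_width: 0.0127
gripper_force: 78.8
```

>>> jog_arm([
  [0.15, 0, -0.005, 0, 0, 0],
  [0.3, 0, -0.01, 0, 0, 0],
  [0.45, 0, -0.015, 0, 0, 0],
  [0.6, 0, -0.02, 0, 0, 0],
])

```text
time_s: 10.07
position: [0.4888, 0.2907, 0.1059]
tool_rot: [[0.939, -0.342, -0.033], [-0.341, -0.94, 0.012], [-0.035, -0.0, -0.999]]
ft_force: [-3.0, 1.2, 4.8]
grip_width: 0.0131
gripper_force: 78.8
```

```bash
python3 -c "
from h import *
to(.5464,.2688,.106,-20); look()"
```

```text
t 10.07 pos [0.4888 0.2907 0.1059] yaw -19.97 zax [-0.033  0.012 -0.999] F [-3.03  1.17  4.79] gw 0.0131 gf 78.8
shift cm [ 6.16  0.09 -0.23] turn 0.03
disc [0.6368 0.2368 0.0844] mid [0.6149 0.2363 0.0858] slope deg [-0.07 -0.03] 1398
```

```bash
python3 -c "
from h import *
d=cam('top');e=cam('side')
A=cv2.resize(d['frame'][170:300,140:270],(400,400),interpolation=2);B=cv2.resize(e['frame'][240:340,210:350],(560,400),interpolation=2)
cv2.imwrite('pics/i.png',cv2.resize(cv2.convertScaleAbs(np.hstack([A,B])[...,::-1],alpha=1.4),(792,330)))"
```

```text
(no output)
```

View pics/i.png

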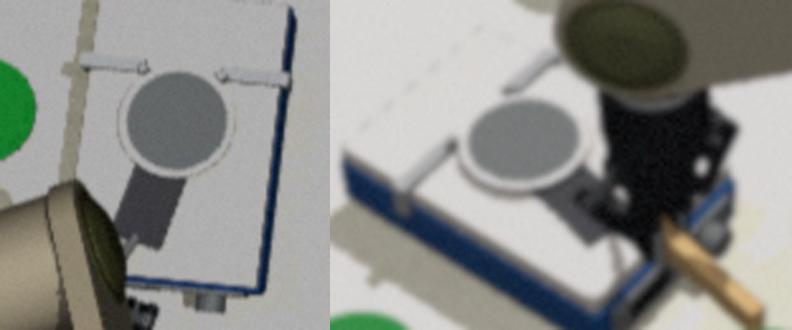

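The picture shows the disc seated against both pins (145,65) and (222,72), with the blade's front edge just under its near rim. I'll keep inserting slowly.

>>> jog_arm([
  [0.25, 0, -0.008, 0, 0, 0],
  [0.5, 0, -0.017, 0, 0, 0],
  [0.75, 0, -0.025, 0, 0, 0],
  [1.0, 0, -0.034, 0, 0, 0],
  [1.25, 0, -0.042, 0, 0, 0],
  [1.5, 0, -0.051, 0, 0, 0],
  [1.75, 0, -0.06, 0, 0, 0],
  [2.0, 0, -0.068, 0, 0, 0],
])

```text
time_s: 10.88
position: [0.5076, 0.2838, 0.1058]
tool_rot: [[0.939, -0.342, -0.033], [-0.341, -0.94, 0.012], [-0.035, 0.0, -0.999]]
ft_force: [-4.2, 0.9, 4.6]
grip_width: 0.0128
gripper_force: 78.8
```

>>> jog_arm([
  [0.25, 0, -0.008, 0, 0, 0],
  [0.5, 0, -0.017, 0, 0, 0],
  [0.75, 0, -0.025, 0, 0, 0],
  [1.0, 0, -0.034, 0, 0, 0],
  [1.25, 0, -0.042, 0, 0, 0],
  [1.5, 0, -0.051, 0, 0, 0],
  [1.75, 0, -0.06, 0, 0, 0],
  [2.0, 0, -0.068, 0, 0, 0],
])

```text
time_s: 11.55
position: [0.5263, 0.277, 0.1058]
tool_rot: [[0.939, -0.342, -0.033], [-0.341, -0.94, 0.012], [-0.035, 0.0, -0.999]]
ft_force: [-5.4, 1.6, 4.6]
grip_width: 0.0126
gripper_force: 78.8
```

```bash
python3 -c "
from h import *
to(.5464,.2688,.106,-20); look(); look('side')"
```

```text
t 11.55 pos [0.5263 0.277  0.1058] yaw -19.97 zax [-0.033  0.012 -0.999] F [-5.44  1.57  4.57] gw 0.0126 gf 78.8
shift cm [ 2.17  0.09 -0.09] turn 0.03
disc [0.6439 0.2336 0.0854] mid [0.6354 0.2326 0.0855] slope deg [-1.33  0.47] 1330
disc [0.6461 0.2344 0.0858] mid [0.637  0.2449 0.0864] slope deg [-0.08 -0.02] 587
```

>>> jog_arm([
  [0.25, 0, -0.008, 0, 0, 0],
  [0.5, 0, -0.017, 0, 0, 0],
  [0.75, 0, -0.025, 0, 0, 0],
  [1.0, 0, -0.034, 0, 0, 0],
  [1.25, 0, -0.042, 0, 0, 0],
  [1.5, 0, -0.051, 0, 0, 0],
  [1.75, 0, -0.06, 0, 0, 0],
  [1.95, 0, -0.066, 0, 0, 0],
])

```text
time_s: 12.32
position: [0.5442, 0.2705, 0.1058]
tool_rot: [[0.939, -0.341, -0.034], [-0.341, -0.94, 0.012], [-0.036, 0.0, -0.999]]
ft_force: [-7.4, 2.9, 5.5]
grip_width: 0.0127
gripper_force: 78.9
```

```bash
python3 -c "
from h import *
to(.5464,.2688,.106,-20); look(); look('side')"
```

```text
t 12.32 pos [0.5442 0.2705 0.1058] yaw -19.96 zax [-0.034  0.012 -0.999] F [-7.45  2.91  5.53] gw 0.0127 gf 78.9
shift cm [ 0.27  0.09 -0.03] turn 0.04
disc [0.6476 0.2309 0.0864] mid [0.6472 0.2323 0.0861] slope deg [-2.74  0.74] 1214
disc [0.6512 0.2367 0.087 ] mid [0.6409 0.243  0.0876] slope deg [-1.82  0.16] 473
```

>>> jog_arm([
  [-0.1, 0, -0.05, 0, 0.3, 0],
  [-0.2, 0, -0.15, 0, 1, 0],
  [-0.3, 0, -0.3, 0, 2, 0],
  [-0.3, 0, -0.6, 0, 2.7, 0],
  [-0.3, 0, -1.0, 0, 3.2, 0],
  [-0.3, 0, -1.5, 0, 3.5, 0],
  [-0.3, 0, -2.1, 0, 3.5, 0],
  [-0.3, 0, -2.7, 0, 3.5, 0],
])

```text
time_s: 13.08
position: [0.5427, 0.2711, 0.1337]
tool_rot: [[0.94, -0.342, 0.025], [-0.341, -0.94, -0.009], [0.026, -0.0, -1.0]]
ft_force: [-0.9, 0.6, -1.6]
grip_width: 0.0128
gripper_force: 77.8
```

```bash
python3 -c "
from h import *
to(.5464,.2688,.106,-20)
for n in ('top','side'):
    d=cam(n); W=cloud(d); g=d['frame'].astype(int)
    m=(d['depth']>0)&(W[...,0]>.55)&(W[...,0]<.72)&(W[...,1]>.16)&(W[...,1]<.32)&(W[...,2]>.1)&(W[...,2]<.14)&(g.sum(-1)<330)&(g.max(-1)-g.min(-1)<25)
    P=W[m]; c=P.mean(0); A=np.c_[P[:,:2]-c[:2],np.ones(len(P))]; k=np.linalg.lstsq(A,P[:,2],rcond=None)[0]
    print(c.round(4),np.degrees(k[:2]).round(2),len(P))
"
```

```text
t 13.08 pos [0.5427 0.2711 0.1337] yaw -19.97 zax [ 0.025 -0.009 -1.   ] F [-0.9   0.56 -1.57] gw 0.0128 gf 77.8
shift cm [0.35 0.09 2.78] turn 0.03
[0.6413 0.2342 0.1201] [-0.41  0.41] 1406
[0.6475 0.2353 0.1217] [ 2.   -0.04] 526
```

>>> jog_arm([
  [0.2, 0.72, -0.2, 0, 0, 0],
  [0.59, 2.17, -0.5, 0, 0, -0.5],
  [1.18, 4.34, -0.9, 0, 0, -1.5],
  [1.97, 7.24, -1.2, 0, 0, -2.5],
  [2.75, 10.14, -1.4, 0, 0, -4],
  [3.54, 13.03, -1.5, 0, 0, -5.5],
  [4.32, 15.93, -1.5, 0, 0, -7],
  [5.11, 18.83, -1.5, 0, 0, -8.5],
])

```text
time_s: 13.85
position: [0.5254, 0.0749, 0.1492]
tool_rot: [[0.98, -0.198, 0.024], [-0.198, -0.98, -0.009], [0.026, 0.004, -1.0]]
ft_force: [-0.0, -0.5, -3.0]
grip_width: 0.0127
gripper_force: 78.1
```

```bash
python3 -c "
from h import *
to(.4969,-.2799,.15,-3.3)"
```

```text
t 13.85 pos [0.5254 0.0749 0.1492] yaw -11.4 zax [ 0.024 -0.009 -1.   ] F [-0.   -0.46 -2.98] gw 0.0127 gf 78.1
shift cm [ 4.22 35.34  0.18] turn -8.1
```

>>> jog_arm([
  [0.36, 3, 0, 0, 0, -1.5],
  [0.72, 6, 0, 0, 0, -3],
  [1.07, 9, 0, 0, 0, -4.5],
  [1.43, 12, 0, 0, 0, -6],
  [1.8, 15, 0, 0, 0, -7],
  [2.15, 18, 0, 0, 0, -7.7],
  [2.5, 21, 0, 0, 0, -8.1],
  [2.87, 24, 0, 0, 0, -8.1],
])

```text
time_s: 14.52
position: [0.5054, -0.166, 0.1508]
tool_rot: [[0.998, -0.059, 0.024], [-0.059, -0.998, -0.009], [0.024, 0.008, -1.0]]
ft_force: [1.1, -0.1, -3.5]
grip_width: 0.013
gripper_force: 78.1
```

```bash
python3 -c "
from h import *
to(.4969,-.2799,.15,-3.3)"
```

```text
t 14.52 pos [ 0.5054 -0.166   0.1508] yaw -3.36 zax [ 0.024 -0.009 -1.   ] F [ 1.14 -0.13 -3.54] gw 0.013 gf 78.1
shift cm [-0.19 11.42  0.16] turn -0.06
```

>>> jog_arm([
  [0, 2.8, 0, 0, 0, 0],
  [-0.1, 5.4, 0, 0, 0, 0],
  [-0.15, 7.7, 0, 0.2, -0.2, 0],
  [-0.2, 9.5, 0, 0.4, -0.5, 0],
  [-0.2, 10.7, 0, 0.5, -0.8, 0],
  [-0.2, 11.3, 0, 0.5, -1, 0],
  [-0.2, 11.4, 0, 0.5, -1.2, 0],
  [-0.2, 11.4, 0, 0.5, -1.4, 0],
])

```text
time_s: 15.18
position: [0.4975, -0.2774, 0.1516]
tool_rot: [[0.998, -0.059, 0.0], [-0.059, -0.998, 0.002], [-0.0, -0.002, -1.0]]
ft_force: [-0.1, 0.9, -2.8]
grip_width: 0.013
gripper_force: 78.1
```

Run:
```python
from m import *
to(.4969,-.2799,.15,-3.3)
for n in ('top','side'):
    d=cam(n); W=cloud(d); g=d['frame'].astype(int)
    m=(d['depth']>0)&(W[...,0]>.5)&(W[...,0]<.72)&(W[...,1]>-.38)&(W[...,1]<-.2)&(W[...,2]>.12)&(W[...,2]<.16)
    m2=m&(g.max(-1)-g.min(-1)<25)&(g.sum(-1)>200)
    P=W[m2]; b=P[:,0]>.55; P=P[b]; c=P.mean(0); A=np.c_[P[:,:2]-c[:2],np.ones(len(P))]; k=np.linalg.lstsq(A,P[:,2],rcond=None)[0]
    print(n,c.round(4),cv2.minEnclosingCircle(P[:,:2].astype(np.float32)),np.degrees(k[:2]).round(2),len(P))
    # bars of the right bay, seen points
    q=(W[...,:2]-[.607,-.221])@R(np.radians(-3.3)); mb=(d['depth']>0)&(abs(W[...,2]-.06)<.006)&(abs(q[...,0])<.056)&(q[...,1]<.0)&(q[...,1]>-.12)&(g.sum(-1)<200)
    Q=q[mb]; [print('  bar',Q[s].mean(0).round(4),s.sum(),np.degrees(np.polyfit(Q[s][:,0],Q[s][:,1],1)[0]).round(2)) for s in (Q[:,1]<-.065,Q[:,1]>-.065) if s.sum()>5]
    cv2.imwrite(f'pics/r_{n}.png',d['frame'][...,::-1])
a=cv2.imread('pics/r_top.png')[180:290,350:500]; b=cv2.imread('pics/r_side.png')[140:250,310:460]
cv2.imwrite('pics/r.png',cv2.convertScaleAbs(cv2.resize(np.hstack([a,b]),(790,290),interpolation=2),alpha=1.4))
```

```text
t 15.18 pos [ 0.4975 -0.2774  0.1516] yaw -3.37 zax [ 0.     0.002 -1.   ] F [-0.11  0.95 -2.76] gw 0.013 gf 78.1
shift cm [-0.05  0.26  0.16] turn -0.07
top [ 0.6077 -0.281   0.1347] ((0.6035370826721191, -0.28481513261795044), 0.0533657968044281) [-2.37  0.26] 1631
  bar [-0.0019 -0.03  ] 126 0.34
side [ 0.6017 -0.2829  0.1358] ((0.6036047339439392, -0.2854996621608734), 0.054450441151857376) [-1.04 -0.03] 575
  bar [-0.0078 -0.0307] 46 -1.53
```

View pics/r.png

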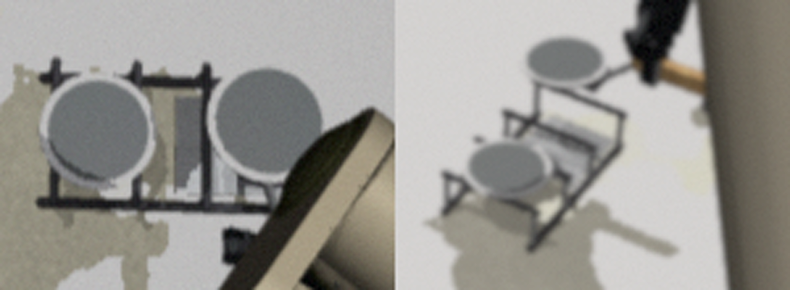

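The disc lies flat on the blade over the right bay, (265,125) in the left half of the crop. The parked disc is undisturbed at (97,130). Lowering now.

>>> jog_arm([
  [0, 0.1, 0.4, 0, 0, 0],
  [0, 0.2, 1.2, 0, 0, 0],
  [0, 0.25, 2.2, 0, 0, 0],
  [0, 0.25, 3.2, 0, 0, 0],
  [0, 0.25, 4.2, 0, 0, 0],
  [0, 0.25, 5, 0, 0, 0],
  [0, 0.25, 5.5, 0, 0, 0],
  [0, 0.25, 5.7, 0, 0, 0],
])

```text
time_s: 15.95
position: [0.4972, -0.28, 0.0935]
tool_rot: [[0.998, -0.059, -0.001], [-0.059, -0.998, 0.002], [-0.001, -0.002, -1.0]]
ft_force: [-1.0, 0.5, -2.6]
grip_width: 0.0128
gripper_force: 78.1
```

>>> jog_arm([
  [0, 0, 0.2, 0, 0, 0],
  [0, 0, 0.4, 0, 0, 0],
  [0, 0, 0.6, 0, 0, 0],
  [0, 0, 0.8, 0, 0, 0],
  [0, 0, 1.0, 0, 0, 0],
  [0, 0, 1.2, 0, 0, 0],
])

```text
time_s: 16.45
position: [0.4976, -0.2803, 0.0827]
tool_rot: [[0.998, -0.059, 0.001], [-0.059, -0.998, 0.001], [0.001, -0.001, -1.0]]
ft_force: [-0.5, 0.2, -1.2]
grip_width: 0.013
gripper_force: 78.2
```

```bash
python3 -c "
from h import *
to(.4969,-.2799,.067,-3.3)"
```

```text
t 16.45 pos [ 0.4976 -0.2803  0.0827] yaw -3.38 zax [ 0.001  0.001 -1.   ] F [-0.47  0.16 -1.23] gw 0.013 gf 78.2
shift cm [-0.07 -0.04  1.57] turn -0.08
```

>>> jog_arm([
  [0, 0, 0.3, 0, 0, 0],
  [0, 0, 0.7, 0, 0, 0],
  [0, 0, 1.1, 0, 0, 0],
  [0, 0, 1.4, 0, 0, 0],
  [0, 0, 1.5, 0, 0, 0],
  [0, 0, 1.5, 0, 0, 0],
])

```text
time_s: 16.95
position: [0.4975, -0.2801, 0.0673]
tool_rot: [[0.998, -0.059, 0.0], [-0.059, -0.998, 0.002], [0.0, -0.002, -1.0]]
ft_force: [-0.9, -0.6, -1.9]
grip_width: 0.0129
gripper_force: 78.2
```

```bash
cat >> h.py <<'E'
def rackd():
  for n in ('top','side'):
    d=cam(n); W=cloud(d); g=d['frame'].astype(int)
    for y0,y1 in ((-.38,-.225),(-.215,-.1)):
        m=(d['depth']>0)&(W[...,0]>.53)&(W[...,0]<.68)&(W[...,1]>y0)&(W[...,1]<y1)&(W[...,2]>.0655)&(W[...,2]<.08)&(g.max(-1)-g.min(-1)<25)&(g.sum(-1)>150)
        P=W[m]; c=P.mean(0); A=np.c_[P[:,:2]-c[:2],np.ones(len(P))]; k=np.linalg.lstsq(A,P[:,2],rcond=None)[0]
        print(n,c.round(4),np.degrees(k[:2]).round(2),len(P))
E
python3 -c "
from h import *
to(.3569,-.2719,.067,-3.3); rackd()"
```

```text
t 16.95 pos [ 0.4975 -0.2801  0.0673] yaw -3.37 zax [ 0.     0.002 -1.   ] F [-0.85 -0.61 -1.92] gw 0.0129 gf 78.2
shift cm [-1.408e+01  1.000e-02  3.000e-02] turn -0.07
top [ 0.6095 -0.2833  0.0688] [0.15 0.01] 1263
top [ 0.6153 -0.159   0.0689] [-0.05  0.13] 1224
side [ 0.6025 -0.2861  0.0703] [-0.48  0.44] 525
side [ 0.6103 -0.1575  0.0701] [-0.29  0.36] 574
```

Both discs now sit level at the same height. Withdrawing the blade.

>>> jog_arm([
  [-0.5, 0, 0, 0, 0, 0],
  [-1.7, 0, 0, 0, 0, 0],
  [-3.5, 0, 0, 0, 0, 0],
  [-5.5, 0, 0, 0, 0, 0],
  [-7.8, 0, 0, 0, 0, 0],
  [-10, 0, 0, 0, 0, 0],
  [-11.5, 0, 0, 0, 0, 0],
  [-12, 0, 0, 0, 0, 0],
])

```text
time_s: 17.72
position: [0.3758, -0.2727, 0.0678]
tool_rot: [[0.998, -0.06, 0.0], [-0.06, -0.998, 0.002], [-0.0, -0.002, -1.0]]
ft_force: [-0.4, 0.0, -2.1]
grip_width: 0.0125
gripper_force: 78.3
```

>>> jog_arm([
  [0, 0, -1, 0, 0, 0],
  [0, 0, -3, 0, 0, 0],
  [0, 0, -5.5, 0, 0, 0],
  [0, 0, -7.5, 0, 0, 0],
  [0, 0, -8.3, 0, 0, 0],
  [0, 0, -8.5, 0, 0, 0],
])

```text
time_s: 18.22
position: [0.3783, -0.2737, 0.1539]
tool_rot: [[0.998, -0.059, 0.003], [-0.059, -0.998, -0.001], [0.003, 0.001, -1.0]]
ft_force: [0.4, 1.0, -0.8]
grip_width: 0.0128
gripper_force: 78.3
```

```bash
python3 -c "
from h import *
to(.484,0,.1525,-4); rackd()"
```

```text
t 18.22 pos [ 0.3783 -0.2737  0.1539] yaw -3.36 zax [ 0.003 -0.001 -1.   ] F [ 0.4   0.95 -0.79] gw 0.0128 gf 78.3
shift cm [  8.94 -27.94   0.14] turn 0.64
top [ 0.6062 -0.286   0.0688] [-0.26 -0.08] 1417
top [ 0.6117 -0.1566  0.0689] [-0.14 -0.07] 1437
side [ 0.6041 -0.2867  0.0702] [-0.48  0.61] 503
side [ 0.6095 -0.1568  0.0701] [0.36 0.5 ] 579
```

>>> jog_arm([
  [0.5, -1.5, 0, 0, 0, 0],
  [1.6, -5, 0, 0, 0, 0],
  [2.9, -9, 0, 0, 0, 0.3],
  [4.1, -13, 0, 0, 0, 0.6],
  [5.4, -17, 0, 0, 0, 0.6],
  [6.7, -21, 0, 0, 0, 0.6],
  [7.8, -24.5, 0, 0, 0, 0.6],
  [8.6, -26.9, 0, 0, 0, 0.6],
])

```text
time_s: 18.98
position: [0.4794, -0.0065, 0.1516]
tool_rot: [[0.998, -0.067, -0.002], [-0.067, -0.998, 0.002], [-0.002, -0.002, -1.0]]
ft_force: [-0.5, -0.3, -1.7]
grip_width: 0.0126
gripper_force: 78.3
```

>>> jog_arm([
  [0.3, -0.8, 0, 0, 0, 0],
  [0.3, -1, 0, 0, 0, 0],
  [0.3, -1, 0, 0, 0, 0],
])

```text
time_s: 19.23
position: [0.4826, -0.0001, 0.1521]
tool_rot: [[0.998, -0.069, -0.001], [-0.069, -0.998, 0.001], [-0.001, -0.001, -1.0]]
ft_force: [-0.2, -0.2, -0.1]
grip_width: 0.0129
gripper_force: 78.4
```

```bash
python3 -c "
from h import *
to(.484,0,.029,-4)"
```

```text
t 19.23 pos [ 4.826e-01 -1.000e-04  1.521e-01] yaw -3.93 zax [-0.001  0.001 -1.   ] F [-0.21 -0.2  -0.08] gw 0.0129 gf 78.4
shift cm [ 1.500e-01 -1.000e-02  1.231e+01] turn 0.07
```

>>> jog_arm([
  [0.15, 0, 1.5, 0, 0, 0],
  [0.15, 0, 4.5, 0, 0, 0],
  [0.15, 0, 7.5, 0, 0, 0],
  [0.15, 0, 10, 0, 0, 0],
  [0.15, 0, 11.5, 0, 0, 0],
  [0.15, 0, 12.0, 0, 0, 0],
  [0.15, 0, 12.2, 0, 0, 0],
  [0.15, 0, 12.3, 0, 0, 0],
])

```text
time_s: 19.9
position: [0.4848, -0.0009, 0.0304]
tool_rot: [[0.998, -0.07, 0.001], [-0.07, -0.998, 0.001], [0.001, -0.001, -1.0]]
ft_force: [-0.1, -0.8, -0.5]
grip_width: 0.0124
gripper_force: 78.4
```

>>> jog_arm([
  [0, 0, 0.05, 0, 0, 0],
  [0, 0, 0.1, 0, 0, 0],
  [0, 0, 0.15, 0, 0, 0],
])

```text
time_s: 20.15
position: [0.485, -0.0001, 0.0292]
tool_rot: [[0.998, -0.069, 0.002], [-0.069, -0.998, 0.001], [0.002, -0.001, -1.0]]
ft_force: [0.5, 0.4, -1.0]
grip_width: 0.0127
gripper_force: 78.4
```

>>> jog_arm([
  [0, 0, 0.05, 0, 0, 0],
  [0, 0, 0.1, 0, 0, 0],
  [0, 0, 0.15, 0, 0, 0],
  [0, 0, 0.15, 0, 0, 0],
])

```text
time_s: 20.48
position: [0.4847, 0.0001, 0.0275]
tool_rot: [[0.998, -0.069, 0.001], [-0.069, -0.998, 0.001], [0.001, -0.001, -1.0]]
ft_force: [-1.9, 0.5, 4.2]
grip_width: 0.0125
gripper_force: 79.4
```

Contact with the bench (about 5 N). Releasing and retreating.

>>> jog_arm([
  [0, 0, 0, 0, 0, 0],
  [0, 0, 0, 0, 0, 0],
  [0, 0, 0, 0, 0, 0],
  [0, 0, 0, 0, 0, 0],
  [0, 0, 0, 0, 0, 0],
  [0, 0, 0, 0, 0, 0],
], hand=0.6)

```text
time_s: 20.98
position: [0.4846, 0.0, 0.027]
tool_rot: [[0.998, -0.069, 0.001], [-0.069, -0.998, 0.001], [0.001, -0.001, -1.0]]
ft_force: [-1.2, 0.2, -0.1]
grip_width: 0.0516
gripper_force: 0.0
```

>>> jog_arm([
  [0, 0, -0.5, 0, 0, 0],
  [0, 0, -2, 0, 0, 0],
  [0, 0, -5, 0, 0, 0],
  [0, 0, -9, 0, 0, 0],
  [0, 0, -13, 0, 0, 0],
  [0, 0, -16, 0, 0, 0],
  [0, 0, -18, 0, 0, 0],
  [0, 0, -18, 0, 0, 0],
])

```text
time_s: 21.65
position: [0.4859, -0.0004, 0.2116]
tool_rot: [[0.998, -0.069, 0.009], [-0.069, -0.998, -0.001], [0.009, 0.0, -1.0]]
ft_force: [0.8, -0.3, 0.1]
grip_width: 0.0512
gripper_force: 0.0
```

Run:
```python
from h import *
to(.484,0,.2,-4); rackd()
d=cam('side'); W=cloud(d); g=d['frame'].astype(int); ok=d['depth']>0
m=ok&(W[...,0]>.36)&(W[...,0]<.53)&(abs(W[...,1])<.05)&(W[...,2]>.045)&(W[...,2]<.065)&(g[...,0]-g[...,2]>40); P=W[m]; print(len(P),np.percentile(P,[2,50,98],axis=0).round(4).tolist())
m=ok&(W[...,0]>.52)&(W[...,0]<.66)&(abs(W[...,1])<.05)&(abs(W[...,2])<.02)&(g.sum(-1)<230); P=W[m]; print(len(P),np.percentile(P,[5,50,95],axis=0).round(4).tolist())
cv2.imwrite('pics/e.png',cv2.resize(cv2.convertScaleAbs(d['frame'][140:320,260:460][...,::-1],alpha=1.3),None,fx=3,fy=3))
```

```text
t 21.65 pos [ 4.859e-01 -4.000e-04  2.116e-01] yaw -3.96 zax [ 0.009 -0.001 -1.   ] F [ 0.82 -0.27  0.06] gw 0.0512 gf 0.0
shift cm [-0.2  -0.03  1.16] turn 0.04
top [ 0.6063 -0.2864  0.0688] [0.06 0.06] 1396
top [ 0.6113 -0.1567  0.0689] [-0.21  0.13] 1432
side [ 0.5988 -0.2825  0.0699] [0.81 0.64] 49
side [ 0.6201 -0.147   0.07  ] [0.1  0.57] 362
188 [[0.383, -0.0047, 0.0498], [0.4411, 0.0041, 0.0565], [0.5007, 0.0134, 0.0624]]
251 [[0.5437, -0.0255, -0.0021], [0.5739, -0.0067, 0.0035], [0.6052, 0.012, 0.0082]]
```

View pics/e.png

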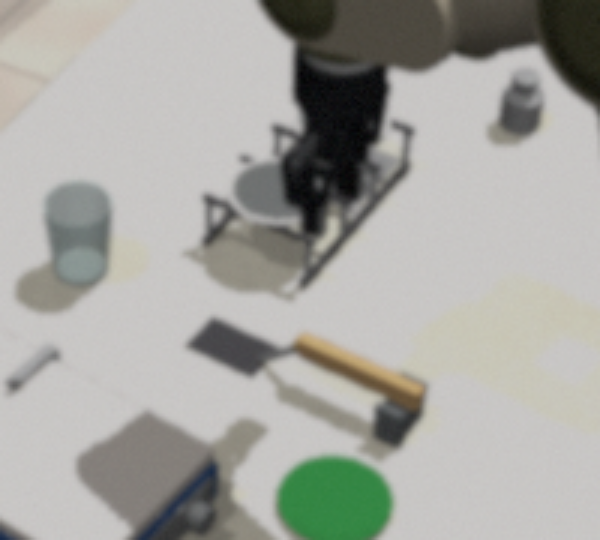

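The picture shows the spatula flat on the bench at (230,345) with its handle in the rest at (400,400). The robot is clear, and the disc is level in the right bay per the top camera.

```bash
python3 -c "
from rig import env
print(env.close_job())"
```

```text
the job is handed in; nothing more can be done
None
```

The disc lies flat in the free right bay, about 3 mm from its centre by the cameras. The spatula is back on its rest, the parked disc hasn't moved, and the job was handed in at about 22 s; the judge returned no verdict.

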